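Tap down the bench rests in order

TASK

Clear the welding bench for the next frame: with the fingertips, lightly tap down the pins of the colour-capped bench rests, first blue, then yellow, then green, each by half of its travel or a little more, where it stays. Do not grip, lift, shove or tip the rests, and do not lean hard on a pin at its stop. Do not touch the red-capped rest, which must stay up, and leave everything else on the bench where it is.

Things in the scene. Friction and masses are not known exactly. Their poses are not given: they have to be found in the camera images.
- rest_blue: bench rest with the blue cap: loose dark steel support, 0.6 to 1.2 kg, round foot 64 mm across, collar 42 mm across up to 45 mm above its underside; origin at the centre of its underside, z up, stands upright on the bench (z = 0)
- pin_blue (a joint): how far the blue pin is pushed down into its rest, m: 0 fully raised, 0.030 hard stop; starts 0 to 0.003. Friction holds it wherever it is left: it slides at about 3 N (plus 8 N per m/s) and does not spring back. 0.010 or more counts as down, so 0.015 to 0.022 is a good aim, well short of the stop
- cap_blue (a point): centre of the flat top of the blue cap (disc 32 mm across, 10 mm thick, on the pin, on the rest's axis); 88 mm above the bench when the joint reads 0, lower by the joint value
- rest_yellow: bench rest with the yellow cap: loose dark steel support, 0.6 to 1.2 kg, round foot 64 mm across, collar 42 mm across up to 45 mm above its underside; origin at the centre of its underside, z up, stands upright on the bench (z = 0)
- pin_yellow (a joint): how far the yellow pin is pushed down into its rest, m: 0 fully raised, 0.030 hard stop; starts 0 to 0.003. Friction holds it wherever it is left: it slides at about 3 N (plus 8 N per m/s) and does not spring back. 0.010 or more counts as down, so 0.015 to 0.022 is a good aim, well short of the stop
- cap_yellow (a point): centre of the flat top of the yellow cap (disc 32 mm across, 10 mm thick, on the pin, on the rest's axis); 88 mm above the bench when the joint reads 0, lower by the joint value
- rest_green: bench rest with the green cap: loose dark steel support, 0.6 to 1.2 kg, round foot 64 mm across, collar 42 mm across up to 45 mm above its underside; origin at the centre of its underside, z up, stands upright on the bench (z = 0)
- pin_green (a joint): how far the green pin is pushed down into its rest, m: 0 fully raised, 0.030 hard stop; starts 0 to 0.003. Friction holds it wherever it is left: it slides at about 3 N (plus 8 N per m/s) and does not spring back. 0.010 or more counts as down, so 0.015 to 0.022 is a good aim, well short of the stop
- cap_green (a point): centre of the flat top of the green cap (disc 32 mm across, 10 mm thick, on the pin, on the rest's axis); 88 mm above the bench when the joint reads 0, lower by the joint value
- rest_red: bench rest with the red cap: loose dark steel support, 0.6 to 1.2 kg, round foot 64 mm across, collar 42 mm across up to 45 mm above its underside; origin at the centre of its underside, z up, stands upright on the bench (z = 0)
- pin_red (a joint): how far the red pin is pushed down into its rest, m: 0 fully raised, 0.030 hard stop; starts 0 to 0.003. Friction holds it wherever it is left: it slides at about 3 N (plus 8 N per m/s) and does not spring back. 0.010 or more counts as down, so 0.015 to 0.022 is a good aim, well short of the stop
- cap_red (a point): centre of the flat top of the red cap (disc 32 mm across, 10 mm thick, on the pin, on the rest's axis); 88 mm above the bench when the joint reads 0, lower by the joint value
- oil_bottle: white oil bottle with black cap, 48 mm across, 120 mm tall, loose, standing among the rests; bystander, origin at the centre of its underside
- offcut: short off-cut of dark square steel tube, 40 mm cube, hollow, loose; bystander, origin at the centre of its underside
- tape_measure: orange tape measure, 70 x 35 x 65 mm tall, loose; bystander, origin at the centre of its underside
- wrench: steel wrench lying flat, 200 mm long along its x, loose; bystander
- mug: white mug, 76 mm across, 90 mm tall, handle at its +y, loose; bystander, origin at the centre of its underside
- drill: red and black cordless drill standing on its battery, 200 mm tall, loose; the chuck points along its x, about 130 mm from the origin; bystander, origin at the centre of its underside

How it is judged:
On the way, in this order (a step that is already met when the one before it is completed fails the run):
1. the blue pin has been tapped down (value of joint pin_blue above 0.01 m), for 0.1 s.
2. the yellow pin has been tapped down (value of joint pin_yellow above 0.01 m), for 0.1 s.
3. the green pin has been tapped down (value of joint pin_green above 0.01 m), for 0.1 s.
At the end, for the whole second after the job is handed in: Blue, yellow and green pins are each down by 10 mm or more, the red pin still up (under 5 mm); all four rests stand upright, at rest, within 12 mm of where they began; the other loose things are within 20 mm of where they began (value of joint each of pin_blue, pin_yellow, pin_green above 0.01 m and value of joint pin_red below 0.005 m and distance of each of rest_blue, rest_yellow, rest_green, rest_red from where it was at the start of the episode below 0.012 m and angle between each of rest_blue, rest_yellow, rest_green, rest_red's own z axis and vertical below 0.06 rad and linear speed of each of rest_blue, rest_yellow, rest_green, rest_red below 0.01 m/s and distance of each of oil_bottle, offcut, tape_measure, wrench, mug, drill from where it was at the start of the episode below 0.02 m); the robot touches nothing.
It fails at once if a pin is pushed down out of order (yellow before blue is down, or green before yellow is down) ((value of joint pin_yellow above 0.006 m and value of joint pin_blue below 0.01 m) or (value of joint pin_green above 0.006 m and value of joint pin_yellow below 0.01 m)).
It fails at once if the rest with the red cap is touched (contact force between any of the fingers, the arm and rest_red above 0.5 N).
It fails at once if a rest is pressed or pinched hard (over 20 N) instead of lightly tapped (contact force between the fingers and rest_blue above 20 N or contact force between the fingers and rest_yellow above 20 N or contact force between the fingers and rest_green above 20 N).
It fails at once if a rest is lifted, carried or shoved (over 12 mm) or tipped (over 0.15 rad) (distance of any of rest_blue, rest_yellow, rest_green, rest_red from where it was at the start of the episode above 0.012 m or angle between any of rest_blue, rest_yellow, rest_green, rest_red's own z axis and vertical above 0.15 rad).
It fails at once if another loose thing on the bench is moved by over 20 mm (distance of any of oil_bottle, offcut, tape_measure, wrench, mug, drill from where it was at the start of the episode above 0.02 m).
It also fails if it takes over 51 s, if anything falls off the work surface, if the arm or the gripper's body presses on something with over 40 N, if the wrist force passes 120 N, or if a joint passes its speed limit or range.

ROBOT

A 6-joint arm with a two-finger parallel gripper is mounted at the origin on the work surface. World frame = base frame: x ahead of the robot, y to its left, z up, the work surface at z = 0. Lengths are in m, angles in rad, forces in N, time in s.
With the tool pointing down it reaches from about 0.275 to 0.725 m from the base axis. Payload 15.9 kg.
Tool frame: the origin (TCP) lies at the very end of the fingers, on their centre line; the grasp point (between the pads) lies 19 mm behind it; z points along the fingers, y is the line along which they close (so a half turn about z gives the same grasp; the last joint's range is limited). The gripper opens to 85 mm and grips with 20 to 120 N. Pads are 22 mm wide; open, the fingers measure 114 mm over their backs; the gripper's body (76 mm by 85 mm) begins 54 mm behind the grasp point. The pads swing forward as they close: fully open they stand 13 mm farther back than shut.
Start: joints at [-1.236, 0.213, -0.034, 1.323, 0, 1.571], TCP at [0.164, -0.472, 0.231] pointing down, gripper open.
Joint ranges: [-2.98, 2.98], [-0.74, 1.72], [-1.14, 1.35], [-2.1, 2.04], [-1.57, 1.44], [-3.14, 3.14]. Speed limits (rad/s): [1.89, 1.89, 2.39, 2.57, 3.14, 3.14].

INTERFACE

Orientations are given as [roll, pitch, yaw] about the fixed x, y, z axes, in that order (R = Rz(yaw) Ry(pitch) Rx(roll)).
In Python, from workcell import * gives the robot as it stands. Calls block until the motion is done:
- move_pose(position, orientation): joint-space move of the TCP to a pose.
- servo_line(position, orientation=None, speed=0.15, force_limit=None): straight line of the TCP; orientation=None keeps the orientation; speed is the mean speed in m/s. With force_limit (N) it stops when the force on the tool has changed by that much, and returns True; else False.
- move_joints(angles): joint-space move.
- set_gripper(opening, strength=None): finger opening in m; strength is the grip in N (None keeps the last); returns when the fingers have stopped.
- hold(seconds).
- inverse_kinematics(position, orientation): joint angles nearest the present ones, or None.
- capture(name): name is "scene" or "top"; returns (picture, depth): 384x512x3 uint8, red, green, blue; 384x512 float32, m along the optical axis (not along the pixel's ray), 0 where there is no reading.
- calibration(name): a dict with "fx", "fy", "cx", "cy" (pixels), "extrinsics" (4x4, takes a point from world to camera coordinates). Camera axes: x right, y up, looking along -z (the intrinsics and any distortion apply to the point x, -y, -z); pixel columns grow to the right and rows downward; lengths in m; the calibration is good to about 2 mm. A picture is of the moment at which its call begins. calibration takes no time and is no camera call.
A pose or a line that the arm cannot do raises MotionError and nothing moves.
- sign_off(): hands the job in; it is judged then, once.
Readings, each from a call of its own:
- read_clock(): time.
- read_qpos(): joint angles.
- read_qd(): joint speeds.
- read_joint_torque(): joint torques, N m.
- read_ee_pos(): TCP position.
- read_tcp_rot(): TCP orientation.
- read_force(): force on the tool from outside, world axes, zero at the start.
- read_torque(): the same for the moment, N m.
- read_opening(): finger opening in m.
- read_finger_force(): force on a finger pad.
Only numpy, scipy, OpenCV 4.12 (cv2) and the standard library are available. Lean on these libraries where they do the work, as an engineer would, in place of code of your own. Each camera call takes 0.05 s, during which the arm holds its last target. There are 200 camera calls.

## Working session

There is one attempt and no reset: what is moved stays moved. The work goes in short steps, each a Python script; the robot and the scene stay as the last script left them, time stands still between calls to the robot, and variables do not carry over. Pictures are saved under pics/ and viewed, at most 10 in all, crops included, and the job is handed in when it is done.

```bash
mkdir -p pics
python3 - <<'E'
from workcell import *
import numpy as np, cv2
for n in ("top","scene"):
    p,d=capture(n); np.savez(n+".npz",p=p,d=d); cv2.imwrite(f"pics/{n}0.png",p[:,:,::-1])
    c=calibration(n); print(n,c)
print(read_clock(),read_tcp_rot(),read_force())
E
```

```text
top {'fx': 448.4185948112203, 'fy': 448.4185948112203, 'cx': 247.31870652133804, 'cy': 185.80929005388276, 'extrinsics': array([[-0.00720727, -0.99989816, -0.01231789,  0.00596534],
       [ 0.99776941, -0.00800834,  0.06627276, -0.5543974 ],
       [-0.06636466, -0.01181277,  0.99772551, -1.81341517],
       [ 0.        ,  0.        ,  0.        ,  1.        ]])}
scene {'fx': 428.8055722658051, 'fy': 428.8055722658051, 'cx': 251.90835339946562, 'cy': 195.66669479895765, 'extrinsics': array([[ 0.20455623,  0.9786695 , -0.01904601, -0.1043652 ],
       [-0.55750032,  0.13247486,  0.81953878,  0.23155661],
       [ 0.80458073, -0.15702361,  0.57270712, -1.84949004],
       [ 0.        ,  0.        ,  0.        ,  1.        ]])}
0.1 [-3.14062326e+00 -8.09047682e-06  3.34769879e-01] [0.42383634 0.65932695 0.00568508]
```

View pics/top0.png

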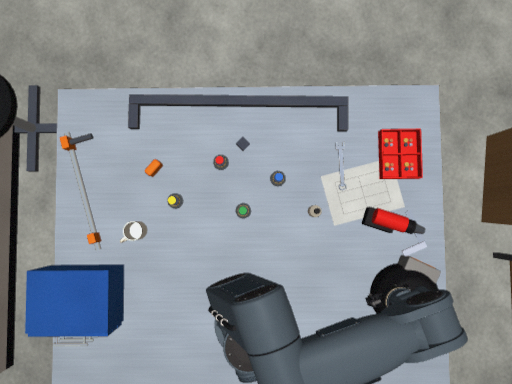

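View pics/scene0.png

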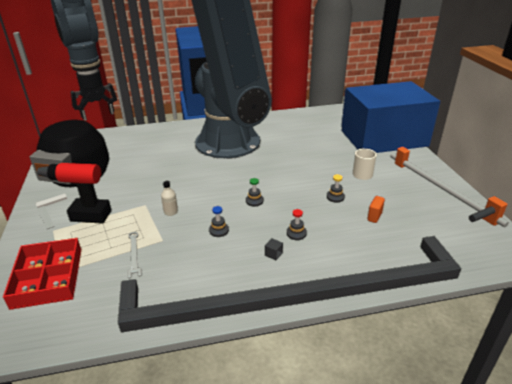

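The top view shows the caps: red at (220,160), blue (278,177), yellow (175,200) and green (243,211). The bottle is at (315,211), the drill around (390,220). The scene view agrees, and all four rests have free space around them. Next I'll compute the cap positions.

```bash
cat > loc.py <<'E'
import numpy as np, cv2
from workcell import *
HUE=dict(red=[(0,6),(174,180)],blue=[(105,125)],yellow=[(22,33)],green=[(50,80)])
TOP=dict(red=(220,160),blue=(278,177),yellow=(175,200),green=(243,211)); SC=dict(red=(297,213),blue=(217,211),yellow=(338,178),green=(254,182))
def world(n,u,v,z=None,depth=None):
    c=calibration(n);E=c["extrinsics"];R,t=E[:3,:3],E[:3,3]
    r=R.T@np.array([(u-c["cx"])/c["fx"],-(v-c["cy"])/c["fy"],-1]);o=-R.T@t
    return o+r*(depth if z is None else (z-o[2])/r[2])
def caps(n,p,d,z=0.087):
    h=cv2.cvtColor(p,cv2.COLOR_RGB2HSV);out={}
    for k,(u,v) in (TOP if n=="top" else SC).items():
        m=sum(((h[...,0]>=a)&(h[...,0]<=b)) for a,b in HUE[k]).astype(bool)&(h[...,1]>130)&(h[...,2]>60)
        w=np.zeros_like(m);w[v-12:v+12,u-12:u+12]=1
        ys,xs=np.nonzero(m&w)
        uc,vc=xs.mean(),ys.mean(); dd=np.median(d[ys,xs])
        out[k]=(len(xs),world(n,uc,vc,z),world(n,uc,vc,depth=dd))
    return out
E
python3 - <<'E'
from loc import *
np.set_printoptions(precision=4,suppress=True)
for n in("top","scene"):
    f=np.load(n+".npz")
    for k,v in caps(n,f["p"],f["d"]).items(): print(n,k,*v)
for nm,u,v,z in(("bottle",315,211,.12),("drill",385,218,.2),("drilltip",424,230,.17)): print(nm,world("top",u,v,z))
for k in ([.4,-.05],[.55,.2]): print(inverse_kinematics([*k,.2],[np.pi,0,0]))
E
```

```text
top red 54 [0.6546 0.1116 0.087 ] [0.6547 0.1116 0.0866]
top blue 52 [ 0.5856 -0.122   0.087 ] [ 0.5854 -0.1219  0.0887]
top yellow 56 [0.4975 0.2995 0.087 ] [0.4975 0.2998 0.0853]
top green 45 [0.4549 0.0208 0.087 ] [0.4548 0.0208 0.0881]
scene red 63 [0.6605 0.1093 0.087 ] [0.6609 0.1092 0.0873]
scene blue 56 [ 0.5901 -0.1237  0.087 ] [ 0.5927 -0.1239  0.0889]
scene yellow 40 [0.5023 0.2973 0.087 ] [0.5041 0.2965 0.0882]
scene green 33 [0.4598 0.0187 0.087 ] [0.4617 0.0184 0.0883]
bottle [ 0.4487 -0.2584  0.12  ]
drill [ 0.4206 -0.5019  0.2   ]
drilltip [ 0.375  -0.6533  0.17  ]
[-0.1244  0.0236 -0.3304  1.2168  0.      3.0172]
[ 0.3488  0.3979  0.1397  1.3126  0.     -2.7928]
```

```bash
cat >> loc.py <<'E'
def ori(x,y): return [np.pi,0,np.arctan2(y,x)+np.pi/2]
def tap(x,y):
    servo_line([x,y,.105],ori(x,y),speed=.12); hold(.3); f0=read_force()
    hit=servo_line([x,y,.075],speed=.02,force_limit=1.8); z=read_ee_pos(); f=read_force()-f0
    print("contact",hit,z,f,read_clock()); return hit,z[2]
def press(x,y,z):
    s=servo_line([x,y,z],speed=.02,force_limit=8); print("press stopped",s,read_ee_pos(),read_force()-0,read_clock())
    servo_line([x,y,.2],speed=.12)
E
python3 - <<'E'
from loc import *
np.set_printoptions(precision=4,suppress=True)
p=read_ee_pos(); x,y=.5872,-.1226
servo_line([p[0],p[1],.31],speed=.2); set_gripper(0); print(read_opening())
move_pose([x,y,.28],ori(x,y)); print(read_clock(),read_ee_pos(),read_qpos())
print(tap(x,y))
E
```

```text
0.00030921284553363335
3.3917 [ 0.5869 -0.1235  0.2802] [-0.2073  0.4341  0.3954  1.5319 -0.0002  1.5708]
contact True [ 0.5868 -0.1225  0.0862] [ 0.9966  0.8502 -0.8293] 6.225
(True, np.float64(0.08622625960335695))
```

Run:
```python
from loc import *
np.set_printoptions(precision=4,suppress=True)
x,y=.5872,-.1226
hold(.1);print(read_force())
press(x,y,.070); hold(.2)
servo_line([x,y,.3]); move_pose([.35,-.35,.3],ori(.35,-.35))
for n in("top","scene"):
    p,d=capture(n); np.savez(n+"1.npz",p=p,d=d)
    for k,v in caps(n,p,d).items(): print(n,k,*v)
cv2.imwrite("pics/s1.png",cv2.resize(p[140:260,170:370],None,fx=3,fy=3)[:,:,::-1]); print(read_clock())
```

```text
[0.4171 0.3407 1.132 ]
press stopped False [ 0.5874 -0.1226  0.07  ] [-0.5039  0.5359  0.1392] 7.3
top red 54 [0.6546 0.1116 0.087 ] [0.6548 0.1117 0.0859]
top blue 52 [ 0.5837 -0.1211  0.087 ] [ 0.5852 -0.1221  0.069 ]
top yellow 56 [0.4975 0.2995 0.087 ] [0.4975 0.2996 0.0861]
top green 45 [0.4549 0.0208 0.087 ] [0.4548 0.0208 0.0876]
scene red 63 [0.66   0.1092 0.087 ] [0.6612 0.1088 0.088 ]
scene blue 57 [ 0.6137 -0.1263  0.087 ] [ 0.5924 -0.1244  0.0707]
scene yellow 40 [0.5023 0.2973 0.087 ] [0.5044 0.2964 0.0884]
scene green 33 [0.4598 0.0187 0.087 ] [0.4633 0.018  0.0893]
10.8917
```

View pics/s1.png

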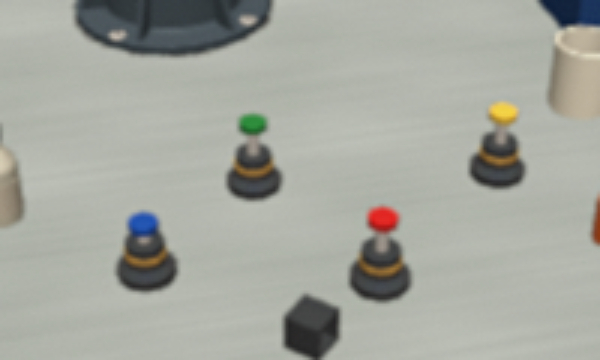

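The crop shows the blue cap, at about (143,223), down on its collar while the other three are still raised. Depth puts the blue cap at z ≈ 0.070 and the rest has not moved. Next come yellow and green.

Run:
```python
from loc import *
np.set_printoptions(precision=4,suppress=True)
for x,y in((.499,.2986),(.4565,.0200)):
    move_pose([x,y,.28],ori(x,y))
    hit,z=tap(x,y)
    press(x,y,.070)
    servo_line([x,y,.28],speed=.2)
    p,d=capture("scene")
    for k,v in caps("scene",p,d).items(): print(k,v[0],v[2])
move_pose([.35,-.35,.3],ori(.35,-.35))
for n in("top","scene"):
    p,d=capture(n)
    for k,v in caps(n,p,d).items(): print(n,k,v[0],v[2])
    cv2.imwrite(f"pics/{n}2.png",p[:,:,::-1])
print(read_clock())
```

```text
contact True [0.4987 0.2984 0.0847] [ 0.2875 -0.1058 -0.1952] 16.1333
press stopped False [0.4992 0.2987 0.07  ] [ 0.0775 -0.2526  0.0256] 17.0333
red 63 [0.6616 0.1087 0.0883]
blue 57 [ 0.5926 -0.1244  0.0709]
yellow 45 [0.5028 0.2969 0.0701]
green 33 [0.462  0.0183 0.0884]
contact True [0.4561 0.02   0.0864] [ 1.1829 -0.511   0.4566] 22.7917
press stopped False [0.4567 0.02   0.0701] [0.256  0.09   0.1232] 23.775
red 63 [0.6615 0.109  0.0878]
blue 57 [ 0.5917 -0.1243  0.0702]
yellow 44 [0.5031 0.2965 0.0706]
green 36 [0.4629 0.0184 0.0705]
top red 54 [0.6548 0.1117 0.0858]
top blue 51 [ 0.5854 -0.1219  0.0693]
top yellow 55 [0.4974 0.2998 0.0677]
top green 43 [0.4549 0.0203 0.0713]
scene red 63 [0.6607 0.1093 0.0871]
scene blue 57 [ 0.5916 -0.1243  0.0701]
scene yellow 45 [0.503  0.2968 0.0703]
scene green 36 [0.4629 0.0184 0.0704]
27.1417
```

View pics/scene2.png

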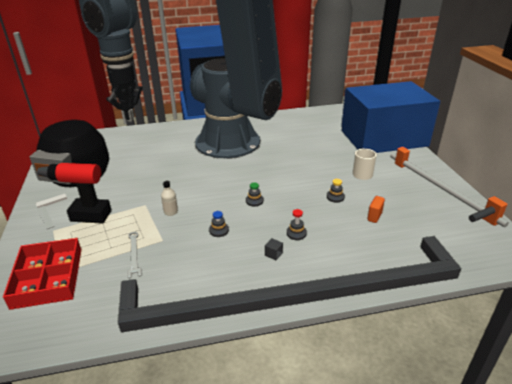

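The picture shows blue (217,215), yellow (338,183) and green (254,186) down, and red (297,213) still up. Nothing else has moved and the arm is clear.

```bash
python3 -c "
from workcell import *
print(sign_off())"
```

```text
the job is handed in; nothing more can be done
None
```

I tapped the blue, yellow and green pins down in that order, each by about 18 mm; the red rest was not touched and is still up, nothing else on the bench moved in the camera images, and the job was handed in at about 27 s.

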